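# Step the indexing dial back one notch

### The arm

A 6-joint arm with a two-finger parallel gripper is mounted at the origin on a cart in front of the work surface, level with it; the furniture and walls round the work are solid. World frame = base frame: x ahead of the robot, y to its left, z up, the work surface at z = 0. Lengths are in m, angles in rad, forces in N, time in s.
With the tool pointing down it reaches from about 0.35 to 0.925 m from the base axis. Payload 6.4 kg.
Tool frame: the origin (TCP) lies at the centre of the arm's flange, where the gripper is bolted on; the fingertips stand 173 mm ahead of it and the grasp point (between the pads) lies 155 mm ahead of it; z points along the fingers, y is the line along which they close (so a half turn about z gives the same grasp; the last joint's range is limited). The gripper opens to 85 mm and grips with 20 to 120 N. Pads are 22 mm wide; open, the fingers measure 114 mm over their backs; the gripper's body (76 mm by 85 mm) begins 54 mm behind the grasp point. The pads swing forward as they close: fully open they stand 13 mm farther back than shut.
Start: joints at [1.054, 0.245, 1.558, -0, 1.339, -0.174], TCP at [0.218, 0.612, 0.405] pointing down, gripper open.
Joint ranges: [-3.13, 3.13], [-1.02, 2.26], [0.13, 2.54], [-0.95, 4.09], [0.21, 2.88], [-2.74, 2.74]. Speed limits (rad/s): [2.57, 2.57, 3.14, 3.14, 3.14, 3.14].

### API

Orientations are given as [roll, pitch, yaw] about the fixed x, y, z axes, in that order (R = Rz(yaw) Ry(pitch) Rx(roll)).
In Python, from station import manip, imaging gives the robot as it stands. The module is installed in compiled form; this text tells all that it offers.
- The arm moves only by the tool jog_arm, never from a script. Its argument "targets" is a list of rows, each a list of 6 numbers: the shift along the tool's x, y, z in mm, then the turn, a rotation vector about the tool's x, y, z in degrees. In form: [[x, y, z, rx, ry, rz], ...]. A call has 1 to 12 rows; each row shifts and turns the commanded pose from where the row before left it, along the tool's axes as they then stand; what a row does not reach is not made up. A row lasts 1/10 s, in which the tool goes at most 50 mm and 8.59 degrees, less where a joint would pass 70% of its speed; a pose out of reach is approached as far as the arm can. A call with a gripper value outside its range is refused whole. "fingers" is the opening, from 0 (shut) to 1 (fully open), set as the call begins (left out, the last holds). The fingers move at their own pace and stop on an object; the grip force is fixed at half the most. Time passes only in rows, so rows that do not move let the fingers close. It gives the time, the measured TCP pose, the force, the opening and the grip force at its end, in the units of the state.
- manip.read_state(): the state, without advancing time (a new reading comes with each control period).
- imaging.camera(name): name is "scene" or "top" or "wrist"; returns the picture (384x512x3 uint8, blue, green, red); there is no depth.
- imaging.camera_model(name): a dict with "fx", "fy", "cx", "cy" (pixels), "rvec" (rotation vector, rad) and "tvec" (3), from world to camera coordinates, as OpenCV has them. Camera axes: x right, y down, z forward; pixel columns grow to the right and rows downward; lengths in m; the calibration is good to about 2 mm. A picture is of the moment at which its call begins: read the wrist's pose just before it. camera_model takes no time and is no camera call; for the wrist camera it gives the pose at the moment of the call.
- manip.close_job(): hands the job in; it is judged then, once.
The state is a dict: "time_s": time; "qpos": joint angles; "joint_vel": joint speeds; "joint_torque": joint torques, N m; "ee_pos": TCP position; "eef_rot": TCP orientation; "force": force on the tool from outside, world axes, zero at the start; "moment": the same for the moment, N m; "opening": finger opening in m; "gripper_force": force on a finger pad.
Only numpy, scipy, OpenCV 4.12 (cv2) and the standard library are available. Lean on these libraries where they do the work, as an engineer would, in place of code of your own. Each camera call takes 0.05 s, during which the arm holds its last target. There are 200 camera calls.

### The job

The indexing dial has fed one station too far. Tip the red knob of its blue pawl outward with a fingertip so that the pawl lifts out of the teeth and stays up, push the dial back by just one notch (an eighth of a turn, against the yellow arrow: clockwise seen from above; the upright pins are there to push on), then tip the knob back so that the pawl drops fully into the new notch. Use only the fingers and only push: do not lift or shift the unit or anything lying around it.

Things in the scene. Friction and masses are not known exactly. Their poses are not given: they have to be found in the camera images.
- unit: The indexing unit: grey base plate 190 x 280 mm (its x, y), 16 mm high, on rubber feet, about 3 kg, loose on the table; it carries the dial and the pawl. Origin under the plate's centre; axes: z up, y from the dial towards the pawl, -x its front.
- dial_axis (a point): Centre of the dial's top face, 30 mm above the table, 45 mm from the plate centre towards the unit's -y; unit axes, does not turn with the dial. Aluminium dial, radius 82 mm, hub radius 15 mm (top at 42 mm), yellow arrow counter-clockwise seen from above (feed). Eight sawtooth teeth 60 to 80 mm from the axis, tips 42 mm above the table, gaps 45 degrees apart.
- dial (a joint): Dial angle (rad); grows as the dial turns BACKWARD, clockwise seen from above. The pawl nose sits mid-gap at 0 (it starts within 0.08 of that) and mid-gap of the next notch at 0.785, with about 0.15 of play either way in each gap. Stiff enough to stay where it is left (about 0.05 N m, 1 N at a pin).
- pin_0 (a point): Centre of the top, 80 mm above the table, of a drive pin: upright red peg, 10 mm diameter, 50 mm tall above the dial face, 48 mm from the dial axis; four pins 90 degrees apart. At dial angle 0 this one stands at unit (x, y) = (-34, -34) mm from the axis.
- pin_1 (a point): Centre of the top, 80 mm above the table, of a drive pin: upright black peg, 10 mm diameter, 50 mm tall above the dial face, 48 mm from the dial axis; four pins 90 degrees apart. At dial angle 0 this one stands at unit (x, y) = (34, -34) mm from the axis.
- pin_2 (a point): Centre of the top, 80 mm above the table, of a drive pin: upright black peg, 10 mm diameter, 50 mm tall above the dial face, 48 mm from the dial axis; four pins 90 degrees apart. At dial angle 0 this one stands at unit (x, y) = (34, 34) mm from the axis.
- pin_3 (a point): Centre of the top, 80 mm above the table, of a drive pin: upright black peg, 10 mm diameter, 50 mm tall above the dial face, 48 mm from the dial axis; four pins 90 degrees apart. At dial angle 0 this one stands at unit (x, y) = (-34, 34) mm from the axis.
- pawl_hinge (a point): Centre of the pawl's hinge, 52 mm above the table, 120 mm from the dial axis towards the unit's +y; its line runs along the unit's x. The blue pawl arm reaches 50 mm from here towards the dial, with a nose 8 mm wide (along x) that hangs down into a gap of the teeth.
- pawl_knob (a point): Centre of the red ball knob, 26 mm diameter, on a thin stem 75 mm from the hinge. Pawl down: stem leans 22 degrees towards the dial, knob 122 mm above the table, 92 mm from the dial axis. Pawl up: leans 38 degrees outward, knob 111 mm above the table, 166 mm from the axis. It swings square to the hinge line, under 1.5 N.
- pawl (a joint): Pawl angle (rad): 0 = nose fully down in the teeth (dial cannot go backward), 1.05 = fully up; nose clear of the teeth above about 0.3. The knob's weight tips it: left alone it falls to the down stop from below about 0.4 and to the up stop from above about 0.5. If the dial is misplaced the nose rests on a tooth at about 0.1 to 0.25.
- parts_dish: Bystander: small plastic dish of washers, 65 mm across, 20 mm high, left of the unit. Origin under its centre.
- assembly: Bystander: dark slotted bracket with bolts, 30 x 98 x 14 mm, long along its y, in front of the unit. Origin under its centre.
- tally_counter: Bystander: round silver hand tally counter, 54 x 71 x 20 mm. Origin under its centre.
- screwdriver: Bystander: screwdriver with a yellow handle, 29 x 206 x 27 mm, long along its y. Origin under its centre.
- wrench: Bystander: steel combination wrench, 21 x 144 x 7 mm, long along its y. Origin under its centre.
- glue_stick: Bystander: white and green glue stick lying, 24 x 90 x 24 mm, long along its y. Origin under its centre.

How it is judged:
On the way, in this order (a step that is already met when the one before it is completed fails the run):
1. the pawl is lifted out of the teeth and stays up, the dial still in its first notch (value of joint pawl above 0.75 rad and value of joint dial between -0.2 and 0.2 rad), for 0.2 s.
2. with the pawl up, the dial is pushed back one notch (value of joint pawl above 0.5 rad and value of joint dial between 0.52 and 0.96 rad), for 0.2 s.
At the end, for the whole second after the job is handed in: The pawl is fully down in the next notch (pawl angle under 0.08 rad), the dial at rest one notch back (dial angle 0.52 to 0.96 rad; 0.785 is the middle of the notch), the unit within 15 mm of where it stood (value of joint pawl below 0.08 rad and value of joint dial between 0.52 and 0.96 rad and velocity of joint dial between -0.05 and 0.05 rad/s and distance of dial_axis from where it was at the start of the episode below 0.015 m); the robot touches nothing.
It fails at once if the unit is worked with the arm or the gripper's body instead of the fingers (contact force between the arm and unit above 5 N).
It fails at once if the dial is pushed on to a second notch back, or a notch forward (value of joint dial above 1.3 rad or value of joint dial below -0.6 rad).
It fails at once if the unit is lifted, tipped or shifted more than 15 mm (height (world z) of unit above 0.008 m or distance of any of dial_axis, pawl_hinge from where it was at the start of the episode above 0.015 m or angle between dial_axis's own z axis and vertical above 0.06 rad).
It fails at once if something lying around is lifted or moved more than 20 mm (distance of any of parts_dish, assembly, tally_counter, screwdriver, wrench, glue_stick from where it was at the start of the episode above 0.02 m).
It also fails if it takes over 72 s, if anything falls off the work surface, if the arm or the gripper's body presses on something with over 40 N, if the wrist force passes 120 N, or if a joint passes its speed limit or range.

## Working session

There is one attempt and no reset: what is moved stays moved. The work goes in short steps, Python scripts to look and compute and a tool call to move; the robot and the scene stay as the last step left them, time stands still between calls to the robot, and variables do not carry over. Pictures are saved under pics/ and viewed, at most 10 in all, crops included, and the job is handed in when it is done.

Besides the shell and the picture viewer there is one more tool, called after "Request:" as name(argument=value, ...), one argument or row to a line, values as JSON. jog_arm: Moves the arm, as the interface text tells. Its arguments: {"type":"object","properties":{"targets":{"type":"array"},"fingers":{"type":"number"}},"required":["targets"]}

```bash
mkdir -p pics
python3 - <<'E'
from station import manip, imaging
import cv2
s=manip.read_state();print(s['ee_pos'],s['eef_rot'],s['opening'],s['time_s'])
for n in("top","scene"):
    im=imaging.camera(n);cv2.imwrite(f"pics/{n}0.png",im);m=imaging.camera_model(n);print(n,m)
    cv2.imwrite(f"pics/{n}0b.png",cv2.resize(im,(800,600),interpolation=cv2.INTER_CUBIC))
E
```

```text
[0.21835983 0.61196662 0.40358014] [-3.13967003e+00 -3.17929476e-04  2.79875374e+00] 0.08537952597327965 0.0
top {'fx': 433.79674385504825, 'fy': 433.79674385504825, 'cx': 260.2750951752192, 'cy': 186.64201082432174, 'rvec': array([ 2.15434099, -2.15354916,  0.14420563]), 'tvec': array([0.15985839, 0.53917864, 1.25262184])}
scene {'fx': 497.15477991297575, 'fy': 497.15477991297575, 'cx': 246.29994965565444, 'cy': 192.0855098918714, 'rvec': array([ 2.1459956 , -0.70102956,  0.33314456]), 'tvec': array([-0.34332824,  0.34838829,  1.44292172])}
```

View pics/top0b.png

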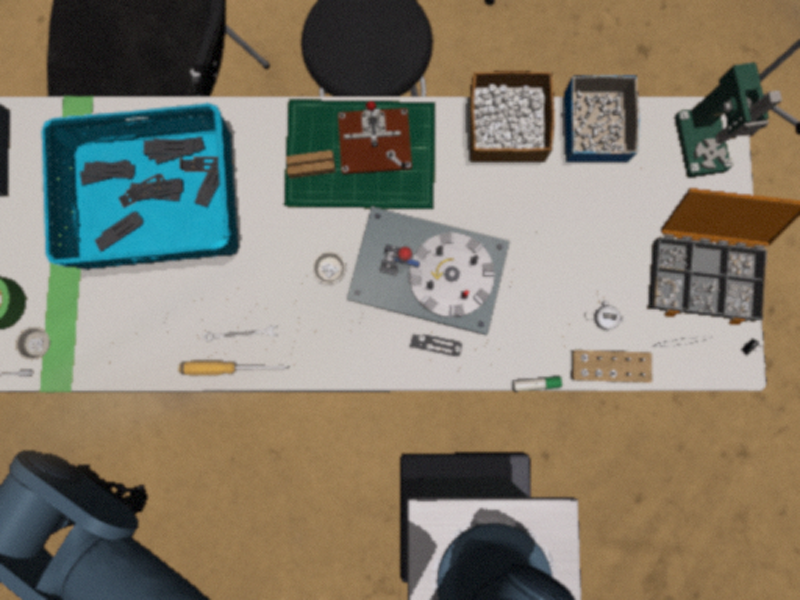

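View pics/scene0b.png

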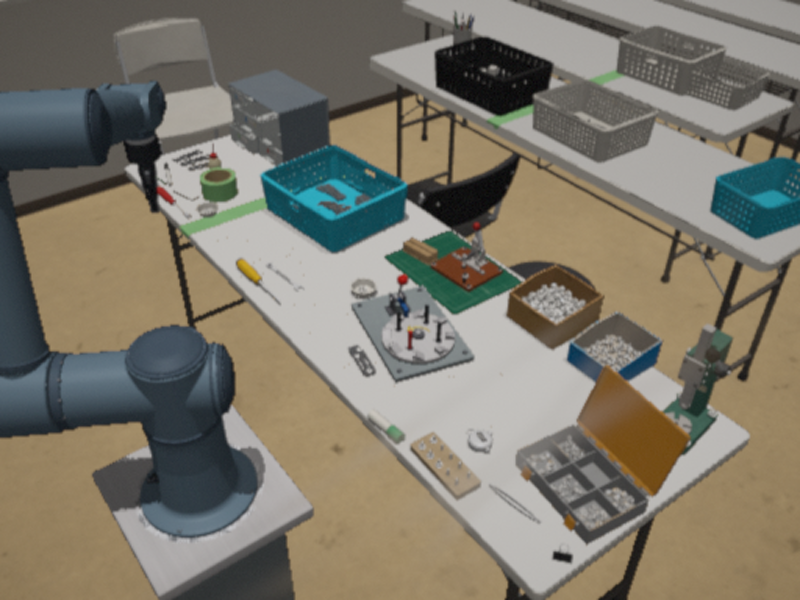

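The top view shows the unit at about (430,270), with the dial hub at (452,273), the knob at (405,255), and the red pin at (465,294) (800x600 scale). The dish is at (329,268) and the bracket at (436,345). I'll enlarge both views.

Run:
```python
import cv2
im=cv2.imread("pics/top0.png")[128:218,215:335];cv2.imwrite("pics/topc.png",cv2.resize(im,None,fx=6.5,fy=6.5,interpolation=cv2.INTER_CUBIC))
im=cv2.imread("pics/scene0.png")[165:255,215:310];cv2.imwrite("pics/scc.png",cv2.resize(im,None,fx=6.5,fy=6.5,interpolation=cv2.INTER_CUBIC))
```

```text
(no output)
```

View pics/topc.png

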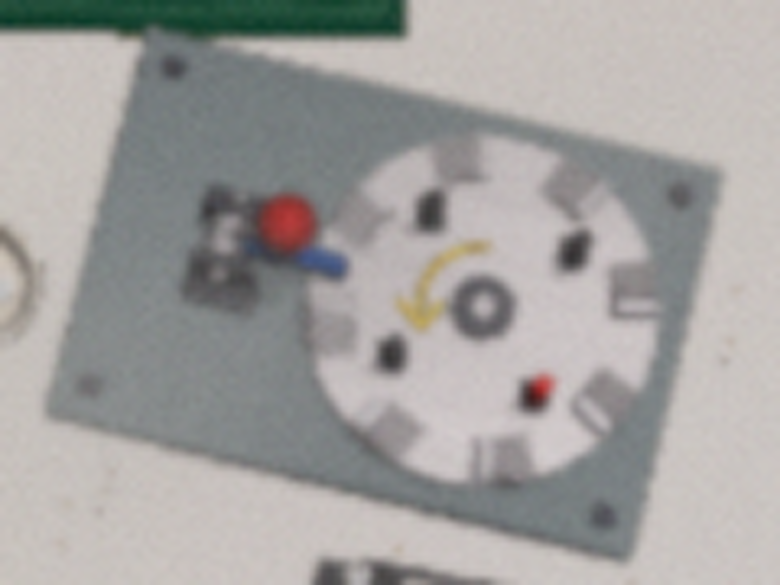

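View pics/scc.png

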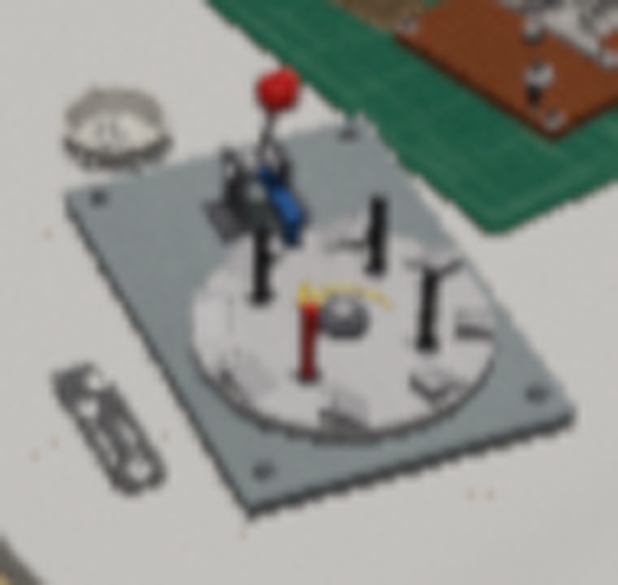

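The top crop shows the plate corners at (149,28), (722,170), (630,560) and (47,414), the knob at (287,222), the hub at (485,307), and the red pin top at (543,383). The scene crop shows the knob at (278,90), the red pin top at (310,308), and the black pin tops at (262,232), (378,198) and (430,268). I'll fit the unit pose and dial angle to these.

```bash
cat > h.py <<'E'
import numpy as np, cv2
from scipy.optimize import least_squares
from scipy.spatial.transform import Rotation as R
from station import manip, imaging
OFF={"top":(215,128),"scene":(215,165)}
def proj(n,P):
    m=imaging.camera_model(n);K=np.array([[m['fx'],0,m['cx']],[0,m['fy'],m['cy']],[0,0,1.]])
    return cv2.projectPoints(np.float64(P).reshape(-1,3),m['rvec'],m['tvec'],K,None)[0].reshape(-1,2)
def pin(k,a):
    t=np.deg2rad([225,315,45,135][k])-a;return [.048*np.cos(t),-.045+.048*np.sin(t),.08]
def world(p,u): 
    c,s=np.cos(p[2]),np.sin(p[2]);return np.array([p[0]+c*u[0]-s*u[1],p[1]+s*u[0]+c*u[1],u[2]])
E
python3 - <<'E'
from h import *
C=lambda x,y:lambda a:[x*.095,y*.14,.016]
knob=lambda a:[0,.047,.122]
P=lambda k:(lambda a:pin(k,a))
obs={"top":[(C(1,1),149,28),(C(1,-1),722,170),(C(-1,-1),630,560),(C(-1,1),47,414),(knob,287,222),(lambda a:[0,-.045,.042],485,307),(P(0),543,383)],
"scene":[(C(-1,-1),248,512),(C(1,-1),574,415),(C(-1,1),66,195),(knob,278,90),(P(0),310,306),(P(3),262,228),(P(2),378,198),(P(1),430,268)]}
def f(p):
    r=[]
    for n in obs:
        q=proj(n,[world(p,g(p[3])) for g,_,_ in obs[n]])
        o=np.array([[(x+.5)/6.5-.5+OFF[n][0],(y+.5)/6.5-.5+OFF[n][1]] for _,x,y in obs[n]])
        r+=[(q-o).ravel()]
    return np.concatenate(r)
s=least_squares(f,[.6,.1,-.25,0],loss='soft_l1');print(s.x);print(f(s.x).reshape(-1,2).round(1))
p=s.x;np.save("p.npy",p)
for n,u in dict(axis=[0,-.045,.03],hinge=[0,.075,.052],knob=[0,.047,.122],knobup=[0,.121,.111],**{f"pin{k}":pin(k,p[3]) for k in range(4)}).items():print(n,world(p,u).round(4))
st=manip.read_state();print(st['time_s'],R.from_euler('xyz',st['eef_rot']).as_matrix().round(3))
E
```

```text
[ 0.58404362  0.1191504  -0.2513671  -0.00917011]
[[-0.4  0. ]
 [ 0.3  0.5]
 [-0.1  1. ]
 [-0.9  0.2]
 [-0.1  0.7]
 [-0.4  0.3]
 [ 0.3  0.7]
 [ 0.3 -1.6]
 [ 1.5 -1.2]
 [-0.2 -1.4]
 [ 0.6  0. ]
 [ 0.8 -0.2]
 [ 0.3  0.1]
 [ 0.4  0. ]
 [ 0.7  0.7]]
axis [0.5729 0.0756 0.03  ]
hinge [0.6027 0.1918 0.052 ]
knob [0.5957 0.1647 0.122 ]
knobup [0.6141 0.2363 0.111 ]
pin0 [0.5318 0.0508 0.08  ]
pin1 [0.5977 0.0345 0.08  ]
pin2 [0.6139 0.1004 0.08  ]
pin3 [0.548  0.1167 0.08  ]
0.1 [[-0.942  0.336 -0.001]
 [ 0.336  0.942 -0.002]
 [ 0.    -0.002 -1.   ]]
```

```bash
cat >> h.py <<'E'
def go(*T):
    """print per-leg shifts in tool axes (after alignment) to tip targets in unit coords, mm"""
    p=np.load("p.npy");s=manip.read_state();M=R.from_euler('xyz',s['eef_rot'])
    c,n=np.cos(p[2]),np.sin(p[2]);G=np.array([[-c,-n,0],[-n,c,0],[0,0,-1]])
    G[:,0]=[-c,-n,0];G[:,1]=[-n,c,0]
    print("t",s['time_s'],"rot deg",np.rad2deg((M.inv()*R.from_matrix(G)).as_rotvec()).round(2),"F",np.round(s['force'],1),"open",s['opening'])
    tcp=np.array(s['ee_pos']);cur=tcp+M.as_matrix()@[0,0,.173]
    d=cur[:2]-p[:2];print("tip now unit mm",np.round(1e3*np.array([c*d[0]+n*d[1],-n*d[0]+c*d[1],cur[2]]),1))
    for t in T:
        w=world(p,np.array(t)/1e3)+[0,0,.173];print(t,(G.T@(w-tcp)*1e3).round(1));tcp=w
E
python3 -c "
from h import *
go((0,0,200),(0,0,112),(0,72,112))"
```

```text
t 0.1 rot deg [-0.1  -0.02 -5.24] F [ 0.5 -0.1  0.1] open 0.08512315184912125
tip now unit mm [-476.9  386.1  230.7]
(0, 0, 200) [-476.8 -386.4   30.7]
(0, 0, 112) [ 0.  0. 88.]
(0, 72, 112) [ 0. 72.  0.]
```

Request:
jog_arm(
  targets=[
    [0,0,0,-0.1,0,-5.24],
    [-36,-29,0,0,0,0],
    [-36,-29,0,0,0,0],
    [-36,-29,0,0,0,0],
    [-36,-29,0,0,0,0],
    [-36,-29,0,0,0,0],
    [-36,-29,0,0,0,0],
    [-36,-29,0,0,0,0],
    [-36,-29,0,0,0,0],
    [-36,-29,0,0,0,0],
    [-36,-29,0,0,0,0],
    [-36,-29,0,0,0,0],
  ],
  fingers=0,
)

```text
time_s: 1.3
ee_pos: [0.5234, 0.203, 0.4038]
eef_rot: [3.14, -0.0, 2.89]
force: [0.6, 0.5, -0.3]
opening: 0.0001
gripper_force: 0.0
```

Request:
jog_arm(
  targets=[
    [-36,-29,0,0,0,0],
    [-36,-29,0,0,0,0],
    [-9,-9,15,0,0,0],
    [0,0,15,0,0,0],
    [0,0,0,0,0,0],
    [0,0,0,0,0,0],
    [0,0,0,0,0,0],
  ],
)

```text
time_s: 2.0
ee_pos: [0.584, 0.1211, 0.3745]
eef_rot: [3.14, 0.001, 2.892]
force: [-0.4, -0.5, -0.4]
opening: 0.0001
gripper_force: 0.0
```

```bash
python3 -c "
from h import *
go((0,0,200),(0,0,112),(0,72,112))
im=imaging.camera('scene');q=proj('scene',world(np.load('p.npy'),[0,0,.2]))[0];print(q)
x,y=int(q[0]),int(q[1]);a,b=x-50,y-40;print(a,b)
cv2.imwrite('pics/s1.png',cv2.resize(im[b:b+95,a:a+110],None,fx=6,fy=6,interpolation=cv2.INTER_CUBIC))"
```

```text
t 2.0 rot deg [0.11 0.03 0.12] F [-0.4 -0.5 -0.4] open 8.668051517845455e-05
tip now unit mm [ -0.5   2.2 201.5]
(0, 0, 200) [-0.6 -1.9  1.5]
(0, 0, 112) [ 0.  0. 88.]
(0, 72, 112) [ 0. 72.  0.]
[263.57632495 167.47345995]
213 127
```

View pics/s1.png

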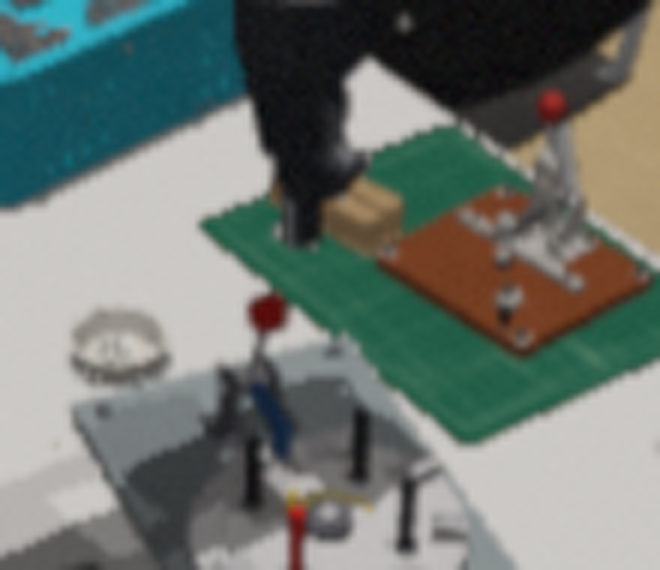

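The fingertip is at crop (300,245), which is px (263,168). That matches the projection, so the 173 mm holds with the fingers shut. Next I lower to the knob and push it outward.

Request:
jog_arm(
  targets=[
    [0,-4,30,0,0,0],
    [0,0,30,0,0,0],
    [0,0,28,0,0,0],
    [0,0,0,0,0,0],
    [0,8,0,0,0,0],
    [0,8,0,0,0,0],
    [0,8,0,0,0,0],
    [0,8,0,0,0,0],
    [0,8,0,0,0,0],
    [0,8,0,0,0,0],
    [0,0,0,0,0,0],
  ],
)

```text
time_s: 3.15
ee_pos: [0.5955, 0.1637, 0.286]
eef_rot: [3.139, -0.0, 2.891]
force: [-0.2, -1.0, 0.2]
opening: 0.0003
gripper_force: 0.0
```

Request:
jog_arm(
  targets=[
    [0,7,0,0,0,0],
    [0,7,0,0,0,0],
    [0,7,0,0,0,0],
    [0,5,0,0,0,0],
    [0,0,0,0,0,0],
    [0,0,0,0,0,0],
  ],
)

```text
time_s: 3.75
ee_pos: [0.602, 0.1878, 0.2861]
eef_rot: [3.14, -0.0, 2.89]
force: [-0.0, -0.0, -1.1]
opening: 0.0003
gripper_force: 0.0
```

```bash
cat >> h.py <<'E'
def red(n="scene"):
    im=imaging.camera(n).astype(int);b,g,r=im[...,0],im[...,1],im[...,2]
    m=((r>100)&(g<60)&(b<60)).astype(np.uint8);k,_,st,c=cv2.connectedComponentsWithStats(m)
    q=proj(n,world(np.load("p.npy"),[0,.03,.08]))[0]
    print(n,[(c[i].round(1).tolist(),int(st[i,4])) for i in range(1,k) if np.linalg.norm(c[i]-q)<50 and st[i,4]>3])
E
python3 -c "
from h import *
p=np.load('p.npy');go((0,72,200),(-41,-100,150))
for n in('scene','top'):
  red(n)
  for a in (0,.3,.6,.9,1.05):
    l=a-np.deg2rad(22);print(a,proj(n,world(p,[0,.075+.075*np.sin(l),.052+.075*np.cos(l)]))[0].round(1))"
```

```text
t 3.75 rot deg [ 0.09 -0.    0.01] F [-0.  -0.  -1.1] open 0.0003444274994671098
tip now unit mm [  0.3  71.2 113.1]
(0, 72, 200) [  0.3   1.1 -86.9]
(-41, -100, 150) [  41. -172.   50.]
scene [([280.5, 171.8], 4), ([295.5, 171.8], 4), ([286.2, 175.0], 6), ([290.8, 178.2], 6), ([307.5, 179.5], 6), ([262.0, 218.5], 4)]
0 [258.  178.6]
0.3 [255.6 174. ]
0.6 [253.2 170.9]
0.9 [251.  169.6]
1.05 [250.1 169.6]
top [([297.5, 187.5], 4)]
0 [258.7 162.5]
0.3 [251.1 160.2]
0.6 [243.3 158.3]
0.9 [236.2 157.1]
1.05 [233.2 156.7]
```

Request:
jog_arm(
  targets=[
    [0,0,-30,0,0,0],
    [0,0,-30,0,0,0],
    [0,0,-27,0,0,0],
    [5,-30,0,0,0,0],
    [10,-45,0,0,0,0],
    [10,-45,0,0,0,0],
    [10,-45,0,0,0,0],
    [0,0,0,0,0,0],
    [0,0,0,0,0,0],
  ],
)

```text
time_s: 4.75
ee_pos: [0.5268, 0.0356, 0.3732]
eef_rot: [3.139, 0.001, 2.888]
force: [-0.3, 0.6, 0.3]
opening: 0.0001
gripper_force: 0.0
```

```bash
python3 -c "
from h import *
p=np.load('p.npy');go((-41,-100,200),(-41,-75,58),(-41,-60,58),(-41,-19.5-45,58))
im=imaging.camera('scene');cv2.imwrite('pics/s2.png',cv2.resize(im[125:255,190:320],None,fx=4.6,fy=4.6,interpolation=cv2.INTER_CUBIC))"
```

```text
t 4.75 rot deg [ 0.12  0.04 -0.13] F [-0.3  0.6  0.3] open 0.00011479276503170119
tip now unit mm [-34.6 -94.8 200.2]
(-41, -100, 200) [ 6.3 -4.8  0.2]
(-41, -75, 58) [ -0.  25. 142.]
(-41, -60, 58) [ 0. 15.  0.]
(-41, -64.5, 58) [-0.  -4.5  0. ]
```

View pics/s2.png

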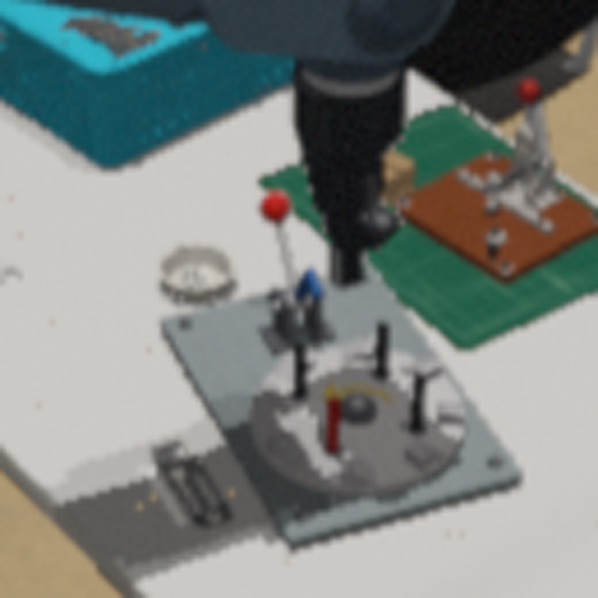

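The pawl is fully up: the knob at (275,206) is px (249.8,169.8), as predicted for 1.05 rad. Now I go behind the red pin and push it.

Request:
jog_arm(
  targets=[
    [6,-13,0,0,0,0],
    [0,0,36,0,0,0],
    [0,0,36,0,0,0],
    [0,0,36,0,0,0],
    [0,0,34,0,0,0],
    [0,0,0,0,0,0],
    [0,0,0,0,0,0],
  ],
)

```text
time_s: 5.5
ee_pos: [0.5182, 0.0259, 0.2311]
eef_rot: [3.14, -0.001, 2.891]
force: [0.4, -0.0, 0.7]
opening: -0.0002
gripper_force: 0.0
```

Request:
jog_arm(
  targets=[
    [0,4,0,0,0,0],
    [0,4,0,0,0,0],
    [0,4,0,0,0,0],
    [0,4,0,0,0,0],
    [0,4,0,0,0,0],
    [0,4,0,0,0,0],
    [0,4,0,0,0,0],
    [0,4,0,0,0,0],
    [0,4,0,0,0,0],
    [0,4,0,0,0,0],
    [0,0,0,0,0,0],
    [0,0,0,0,0,0],
  ],
)

```text
time_s: 6.7
ee_pos: [0.5283, 0.0645, 0.2313]
eef_rot: [3.139, 0.001, 2.89]
force: [0.1, 0.3, 0.0]
opening: -0.0001
gripper_force: 0.0
```

```bash
python3 -c "
from h import *
p=np.load('p.npy');go((-41,-64.5,58))
red()
for a in (0,.4,.5,.6,.7,.785,.9):print(a,*[proj('scene',world(p,pin(k,a)))[0].round(1) for k in range(4)])
im=imaging.camera('scene');cv2.imwrite('pics/s3.png',cv2.resize(im[165:255,215:310],None,fx=6.5,fy=6.5,interpolation=cv2.INTER_CUBIC))"
```

```text
t 6.7 rot deg [0.13 0.07 0.01] F [0.1 0.3 0. ] open -6.665914565538645e-05
tip now unit mm [-40.2 -66.4  58.3]
(-41, -64.5, 58) [0.6 2.3 0.3]
scene [([247.8, 169.6], 5), ([289.9, 177.8], 13)]
0 [263.  211.4] [281.4 206.6] [273.2 195.1] [255.3 199.7]
0.4 [258.3 209.4] [278.4 209.6] [277.8 197. ] [258.3 196.8]
0.5 [257.3 208.7] [277.4 210.2] [278.8 197.7] [259.4 196.3]
0.6 [256.5 207.9] [276.2 210.7] [279.6 198.4] [260.5 195.8]
0.7 [255.8 207.2] [275.  211.2] [280.4 199.1] [261.6 195.3]
0.785 [255.3 206.5] [273.9 211.5] [280.9 199.8] [262.7 195. ]
0.9 [254.7 205.5] [272.4 211.9] [281.5 200.7] [264.2 194.7]
```

View pics/s3.png

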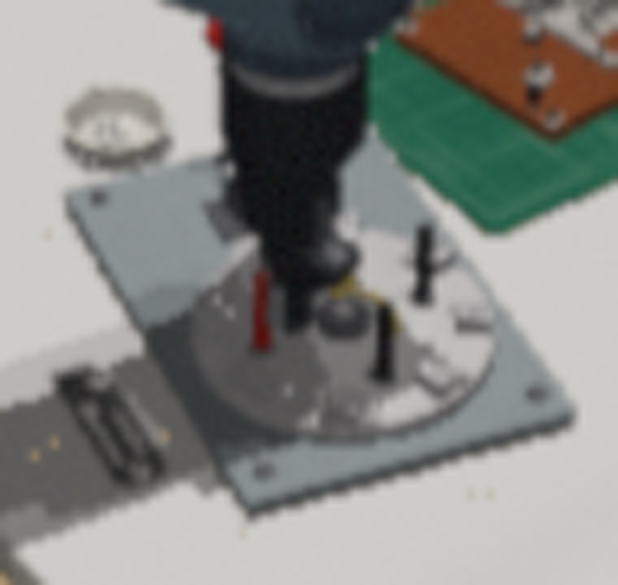

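The pins' tops are at (425,228), (385,308) and (262,272), so the dial is at about 0.77 rad, mid-notch. The pawl is still up. I back off, lift and go round to the outer side of the knob.

Request:
jog_arm(
  targets=[
    [0,-6,0,0,0,0],
    [0,-6,0,0,0,0],
    [0,0,-40,0,0,0],
    [0,0,-40,0,0,0],
    [0,0,-40,0,0,0],
    [0,0,-22,0,0,0],
    [-10,40,0,0,0,0],
    [-10,42,0,0,0,0],
    [-10,42,0,0,0,0],
    [-10,42,0,0,0,0],
    [0,44,0,0,0,0],
    [0,43,0,0,0,0],
  ],
)

```text
time_s: 8.0
ee_pos: [0.6272, 0.2885, 0.3731]
eef_rot: [3.14, -0.0, 2.889]
force: [0.9, -0.8, 0.4]
opening: -0.0001
gripper_force: 0.0
```

Request:
jog_arm(
  targets=[
    [0,0,0,0,0,0],
    [0,0,35,0,0,0],
    [0,0,35,0,0,0],
    [0,0,32,0,0,0],
    [0,0,0,0,0,0],
    [0,0,0,0,0,0],
  ],
)

```text
time_s: 8.6
ee_pos: [0.6268, 0.287, 0.2715]
eef_rot: [3.14, -0.001, 2.89]
force: [0.4, 0.2, 0.6]
opening: 0.0002
gripper_force: 0.0
```

```bash
python3 -c "
from h import *
go((0,85,98),(0,75,98));red();red('top')"
```

```text
t 8.6 rot deg [ 0.07 -0.03 -0.04] F [0.4 0.2 0.6] open 0.00018253949211382027
tip now unit mm [ -0.4 173.4  98.5]
(0, 85, 98) [ -0.3 -88.2   0.5]
(0, 75, 98) [ -0. -10.   0.]
scene [([249.5, 169.3], 15), ([296.0, 171.8], 5), ([286.1, 174.9], 12), ([295.0, 179.5], 4)]
top []
```

Request:
jog_arm(
  targets=[
    [0,-9,0,0,0,0],
    [0,-9,0,0,0,0],
    [0,-9,0,0,0,0],
    [0,-8,0,0,0,0],
    [0,-8,0,0,0,0],
    [0,-8,0,0,0,0],
    [0,-8,0,0,0,0],
    [0,-8,0,0,0,0],
    [0,-8,0,0,0,0],
    [0,-7,0,0,0,0],
    [0,-6,0,0,0,0],
    [0,0,0,0,0,0],
  ],
)

```text
time_s: 9.9
ee_pos: [0.6046, 0.2018, 0.2711]
eef_rot: [3.14, -0.0, 2.89]
force: [-0.5, -0.0, -0.3]
opening: 0.0001
gripper_force: 0.0
```

Request:
jog_arm(
  targets=[
    [0,0,0,0,0,0],
    [0,0,0,0,0,0],
    [0,20,0,0,0,0],
    [0,30,0,0,0,0],
    [0,30,0,0,0,0],
    [0,10,-40,0,0,0],
    [0,0,-50,0,0,0],
    [0,40,-50,0,0,0],
    [0,40,0,0,0,0],
    [0,40,0,0,0,0],
    [0,0,0,0,0,0],
    [0,0,0,0,0,0],
  ],
)

```text
time_s: 11.1
ee_pos: [0.6544, 0.3982, 0.3997]
eef_rot: [3.141, -0.001, 2.892]
force: [0.5, -0.4, -0.8]
opening: -0.0001
gripper_force: 0.0
```

```bash
python3 -c "
from h import *
go();red();red('top')
im=imaging.camera('scene');cv2.imwrite('pics/s4.png',cv2.resize(im[165:255,215:310],None,fx=6.5,fy=6.5,interpolation=cv2.INTER_CUBIC))"
```

```text
t 11.1 rot deg [ 0.05 -0.03  0.1 ] F [ 0.5 -0.4 -0.8] open -0.000111830340144803
tip now unit mm [ -1.3 287.9 226.7]
scene [([290.1, 175.6], 47), ([257.3, 178.6], 23), ([305.2, 177.0], 4), ([307.9, 178.9], 9)]
top [([256.2, 160.8], 4)]
```

View pics/s4.png

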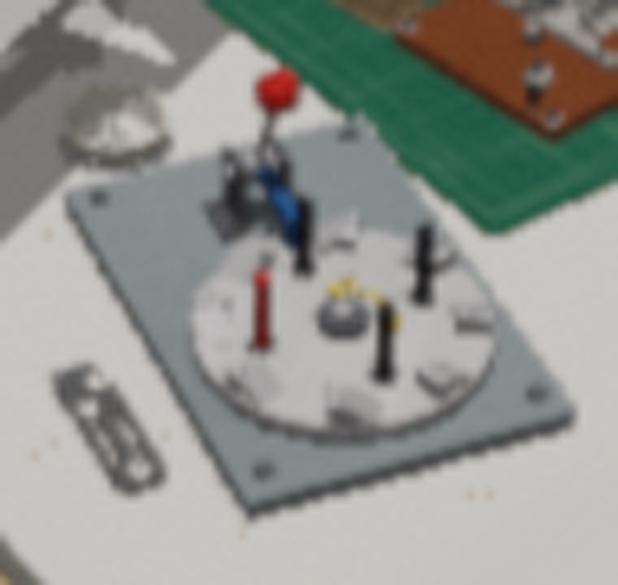

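The knob is at (278,90), exactly its starting pawl-down place. The pins are at about 0.77 rad, and the plate and bystanders have not moved. I'm handing in.

```bash
python3 -c "
from station import manip
print(manip.close_job())"
```

```text
the job is handed in; nothing more can be done
None
```

The job is handed in: the camera shows the dial one notch back at about 0.77 rad, the pawl down where it started, and nothing else moved; the hand-in call returned no verdict.

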